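# Trial layout of a control box back-plate

### The job

Lay out the parts from the cork mat on the grey back-plate for a trial fit, in one straight row on the line from the slotted duct to the metal rail: the relay halfway between the duct and the rail with the small fan lying centred and square on top of it, the terminal strip between the duct and the relay, and the fuse box between the relay and the rail. The strip and the fuse box each get equal gaps on their two sides, and relay, strip and fuse box all lie flat with their long sides along the row. Leave the two loose nuts among the parts where they are.

Things in the scene. Friction and masses are not known exactly. Their poses are not given: they have to be found in the camera images.
- relay: Loose solid-state relay: black block with a pale base and screws on top, 45 mm (own x) by 60 mm (own y, the long side), body 25 mm high (the screw heads, near the ends of the top, stand 2 mm higher and can be ignored). Origin: centre of its underside, z up. It starts on the cork mat. Grasp it from above across its 45 mm width.
- fan: Loose black square axial fan, 40 by 40 mm, 10 mm thick, lying flat. Origin: centre of its underside, axes along its sides, z up. It starts on the cork mat; it goes on top of the relay.
- strip: Loose pale screw terminal strip (a row of small terminals), 20 mm (own x) by 52 mm (own y, the long side), 17 mm high; the solid part to grip is 18 mm wide and 12 mm high. Origin: centre of its underside, z up. It starts on the cork mat.
- fuses: Loose clear card-sized box of blade fuses, closed, 42 mm (own x) by 70 mm (own y, the long side), 21 mm high. Origin: centre of its underside, z up. It starts on the cork mat. Grasp it from above across its 42 mm width.
- back_plate: Fixed grey painted metal plate lying on the bench, 104 mm (own x) by 332 mm (own y), 4 mm thick, with the duct at one end and the rail at the other. Origin: centre of its underside, so its top is at +4 mm; z up. The row lies along its own y axis, through its centre. It may lie on the left or the right half of the bench, the mat on the other.
- duct: Fixed grey slotted wiring duct, a narrow open-topped channel with comb-like walls, 60 mm long (own x), 16 mm wide (own y), 30 mm high, standing across one end of the plate (either end). Origin: centre of its underside, on the plate's long centre line, 148 mm from the plate's centre.
- rail: Fixed bright steel mounting rail of top-hat section with two brass screws, 60 mm long (own x), 16 mm wide (own y), 6 mm high, across the other end of the plate. Origin: centre of its underside, on the plate's long centre line, 148 mm from the plate's centre.
- nut_a: Loose flanged nut, silvery, 24 mm across, 9 mm high; a bystander lying on the 4 mm thick cork mat (120 by 330 mm, fixed) near the parts. Origin: centre of its underside.
- nut_b: Loose flanged nut, yellowish, 24 mm across, 9 mm high; a bystander on the cork mat near the parts. Origin: centre of its underside.

How it is judged:
At the end, for the whole second after the job is handed in: Relay midway duct-rail; strip between duct and relay, fuse box between relay and rail, centres 63 mm from duct and rail; all on the plate, 12 mm each way, 0.2 rad to the row, flat. Fan flat on the relay, centred to 10 mm, square to 0.2 rad. All at rest and released (x of relay in the frame of back_plate between -0.012 and 0.012 m and z of relay in the frame of back_plate between 0 and 0.008 m and angle between the y axis of each of relay, strip, fuses and the y axis of back_plate, either way round below 0.2 rad and angle between each of relay, fan, strip, fuses's own z axis and vertical below 0.1 rad and y of relay in the frame of back_plate between -0.012 and 0.012 m and x of fan in the frame of relay between -0.01 and 0.01 m and y of fan in the frame of relay between -0.01 and 0.01 m and z of fan in the frame of relay between 0.021 and 0.029 m and (angle between the x axis of fan and the x axis of relay, either way round below 0.2 rad or angle between the x axis of fan and the y axis of relay, either way round below 0.2 rad) and x of strip in the frame of back_plate between -0.012 and 0.012 m and z of strip in the frame of back_plate between 0 and 0.008 m and horizontal distance between strip and duct between 0.051 and 0.075 m and horizontal distance between each of strip, fuses and relay below 0.11 m and x of fuses in the frame of back_plate between -0.012 and 0.012 m and z of fuses in the frame of back_plate between 0 and 0.008 m and horizontal distance between fuses and rail between 0.051 and 0.075 m and linear speed of each of relay, fan, strip, fuses below 0.02 m/s); the robot touches nothing.
It fails at once if a loose nut is moved more than 30 mm (distance of any of nut_a, nut_b from where it was at the start of the episode above 0.03 m).
It also fails if it takes over 99 s, if anything falls off the work surface, if the arm or the gripper's body presses on something with over 40 N, if the wrist force passes 120 N, or if a joint passes its speed limit or range.

### The arm

A 6-joint arm with a two-finger parallel gripper is mounted at the origin on a cart in front of the work surface, level with it; the furniture and walls round the work are solid. World frame = base frame: x ahead of the robot, y to its left, z up, the work surface at z = 0. Lengths are in m, angles in rad, forces in N, time in s.
With the tool pointing down it reaches from about 0.225 to 0.875 m from the base axis. Payload 3.4 kg.
Tool frame: the origin (TCP) lies on the centre line of the jaws, within the pads' length; the fingertips stand 11 mm ahead of it and the grasp point (between the pads) lies 8 mm behind it; z points along the fingers, y is the line along which they close (so a half turn about z gives the same grasp; the last joint's range is limited). The gripper opens to 85 mm and grips with 20 to 120 N. Pads are 22 mm wide; open, the fingers measure 114 mm over their backs; the gripper's body (76 mm by 85 mm) begins 54 mm behind the grasp point. The pads swing forward as they close: fully open they stand 13 mm farther back than shut.
Start: joints at [-1.388, 0.276, 1.505, -0, 1.361, -0.121], TCP at [0.172, -0.549, 0.242] pointing down, gripper open.
Joint ranges: [-2.89, 2.89], [-0.75, 2.08], [0.22, 2.7], [-1.18, 4.32], [0.11, 2.71], [-2.7, 2.7]. Speed limits (rad/s): [2.57, 2.57, 3.14, 3.14, 3.14, 3.14].

### API

Orientations are given as a unit quaternion [w, x, y, z].
In Python, from rig import manip, eyes, job gives the robot as it stands.
- The arm moves only by the tool drive_tool, never from a script. Its argument "rows" is a list of rows, each a list of 3 entries, a list of its own where there are three numbers: the turn, a rotation vector about the world's x, y, z in rad, then the shift along the world's x, y, z in cm, then the finger opening in cm, from 0 to 8.54. A call has 1 to 8 rows; each row shifts and turns the commanded pose from where the row before left it; what a row does not reach is not made up. A row lasts 1/8 s, in which the tool goes at most 62.5 mm and 10.7 degrees, less where a joint would pass 70% of its speed; a pose out of reach is approached as far as the arm can. A call is refused whole if a number of a shift passes 6.25 or a number of a turn 0.188, either way. A call with a gripper value outside its range is refused whole. The fingers move at their own pace and stop on an object; "force" is the grip in N (left out, the last holds). Time passes only in rows, so rows that do not move let the fingers close. It gives the time, the measured TCP pose, the force, the opening and the grip force at its end, in the units of the state.
- manip.get_state(): the state, without advancing time (a new reading comes with each control period).
- eyes.get_image(name): name is "scene" or "top" or "wrist"; returns the picture (384x512x3 uint8, red, green, blue); there is no depth.
- eyes.get_calibration(name): a dict with "camera_matrix" (3x3 intrinsics, pixels), "view" (4x4, takes a point from world to camera coordinates). Camera axes: x right, y up, looking along -z (the intrinsics and any distortion apply to the point x, -y, -z); pixel columns grow to the right and rows downward; lengths in m; the calibration is good to about 2 mm. A picture is of the moment at which its call begins: read the wrist's pose just before it. get_calibration takes no time and is no camera call; for the wrist camera it gives the pose at the moment of the call.
- job.sign_off(): hands the job in; it is judged then, once.
The state is a dict: "clock": time; "qpos": joint angles; "qd": joint speeds; "effort": joint torques, N m; "position": TCP position; "ee_rot": TCP orientation; "contact_force": force on the tool from outside, world axes, zero at the start; "moment": the same for the moment, N m; "width": finger opening in m; "gripper_force": force on a finger pad.
Only numpy, scipy, OpenCV 4.12 (cv2) and the standard library are available. Lean on these libraries where they do the work, as an engineer would, in place of code of your own. Each camera call takes 0.05 s, during which the arm holds its last target. There are 200 camera calls.

## Working session

There is one attempt and no reset: what is moved stays moved. The work goes in short steps, Python scripts to look and compute and a tool call to move; the robot and the scene stay as the last step left them, time stands still between calls to the robot, and variables do not carry over. Pictures are saved under pics/ and viewed, at most 14 in all, crops included, and the job is handed in when it is done.

Besides the shell and the picture viewer there is one more tool, called after "Emit:" by a JSON object that holds its "method" and its "body", one argument or row to a line. drive_tool: Moves the arm, as the interface text tells. Its arguments: {"type":"object","properties":{"rows":{"type":"array"},"force":{"type":"number"}},"required":["rows"]}

```bash
mkdir -p pics
cat > h.py <<'E'
import numpy as np, cv2
from rig import manip, eyes, job
def snap(n,f):
    c=eyes.get_calibration(n); im=eyes.get_image(n)
    cv2.imwrite(f,cv2.cvtColor(im,cv2.COLOR_RGB2BGR)); return im,c
def ray(c,uv,z):
    uv=np.atleast_2d(uv).astype(float); K=np.array(c["camera_matrix"]); V=np.array(c["view"])
    d=np.c_[uv,np.ones(len(uv))]@np.linalg.inv(K).T; d=d*[1,-1,-1]
    R=V[:3,:3]; o=-R.T@V[:3,3]; w=d@R
    return o+w*((z-o[2])/w[:,2])[:,None]
E
python3 - <<'E'
from h import *
for n in("top","scene"):
    im,c=snap(n,f"pics/{n}0.png"); print({k:(np.round(v,3).tolist() if not isinstance(v,str) else v) for k,v in c.items()})
print(manip.get_state())
E
```

```text
{'camera_matrix': [[376.174, 0.0, 257.253], [0.0, 376.174, 196.926], [0.0, 0.0, 1.0]], 'view': [[-0.198, -0.98, -0.005, 0.047], [0.96, -0.195, 0.201, -0.519], [-0.198, 0.035, 0.98, -0.963], [0.0, 0.0, 0.0, 1.0]]}
{'camera_matrix': [[375.993, 0.0, 256.268], [0.0, 375.993, 188.277], [0.0, 0.0, 1.0]], 'view': [[0.79, -0.614, 0.007, -0.426], [0.348, 0.457, 0.819, -0.191], [-0.506, -0.644, 0.574, -0.988], [0.0, 0.0, 0.0, 1.0]]}
{'clock': 0.1, 'qpos': array([-1.38799140e+00,  2.76532552e-01,  1.50603558e+00, -6.20660154e-06,
        1.36071027e+00, -1.21011430e-01]), 'qd': array([-6.41245729e-05, -3.06379374e-03, -3.89980011e-03,  1.39459668e-03,
        1.56695189e-03,  3.91319311e-04]), 'effort': array([ 1.68978928e-03, -4.17698157e+01, -2.46404564e+01, -1.65060437e-04,
        5.75768208e-03,  3.10531948e-05]), 'position': array([ 0.17191964, -0.54820415,  0.24151418]), 'ee_rot': array([-8.42374234e-04,  9.88483674e-01,  1.51325201e-01, -2.90708824e-05]), 'contact_force': array([-0.05514288,  0.05789467,  0.00405896]), 'moment': array([-0.01284207, -0.00705995, -0.01927255]), 'gripper_force': 0.0, 'width': 0.08517044030179007}
```

View pics/top0.png

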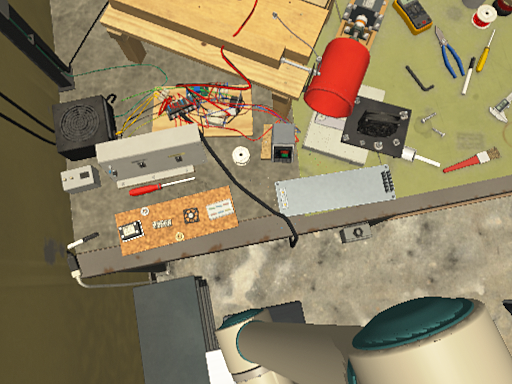

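View pics/scene0.png

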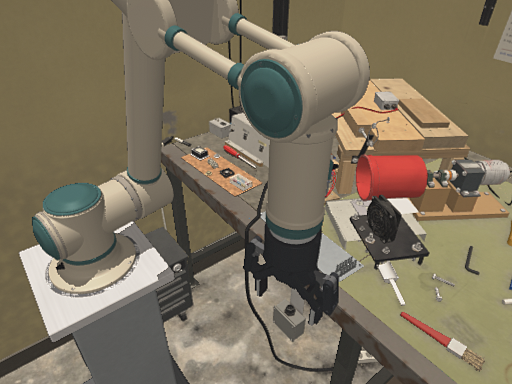

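The top view shows the cork mat at about (177,219) with the relay (131,231), strip (162,223), fan (191,215), fuse box (220,208), and nuts (145,211) and (180,236). The plate is at about (336,190). I'll zoom in on both.

Run:
```python
from h import *
im=cv2.imread("pics/top0.png")
a=cv2.resize(im[180:262,108:248],None,fx=5.5,fy=5.5,interpolation=cv2.INTER_CUBIC)
b=cv2.resize(im[155:225,265:405],None,fx=5.5,fy=5.5,interpolation=cv2.INTER_CUBIC)
cv2.imwrite("pics/a.png",cv2.resize(np.vstack([a,b]),(737,800*82//82)) if 0 else a); cv2.imwrite("pics/b.png",b)
c=eyes.get_calibration("top")
for n,uv,z in [("relay",(131,231),.029),("strip",(162,223),.02),("fan",(191,215),.014),("fuse",(220,208),.025),("na",(145,211),.01),("nb",(180,236),.01),("pl",(336,190),.004),
 ("plL",(276,184),.004),("plL2",(281,214),.004),("plR",(389,166),.004),("plR2",(395,197),.004),("matTL",(115,213),.004),("matTR",(231,185),.004),("matBL",(122,255),.004),("matBR",(240,226),.004)]:
    print(n,ray(c,uv,z)[0].round(3))
```

```text
relay [0.498 0.298 0.029]
strip [0.505 0.214 0.02 ]
fan [0.512 0.133 0.014]
fuse [0.513 0.049 0.025]
na [0.549 0.258 0.01 ]
nb [0.461 0.173 0.01 ]
pl [ 0.503 -0.282  0.004]
plL [ 0.554 -0.118  0.004]
plL2 [ 0.466 -0.114  0.004]
plR [ 0.541 -0.448  0.004]
plR2 [ 0.45  -0.44   0.004]
matTL [0.562 0.343 0.004]
matTR [0.577 0.008 0.004]
matBL [0.442 0.339 0.004]
matBR [0.456 0.005 0.004]
```

View pics/a.png

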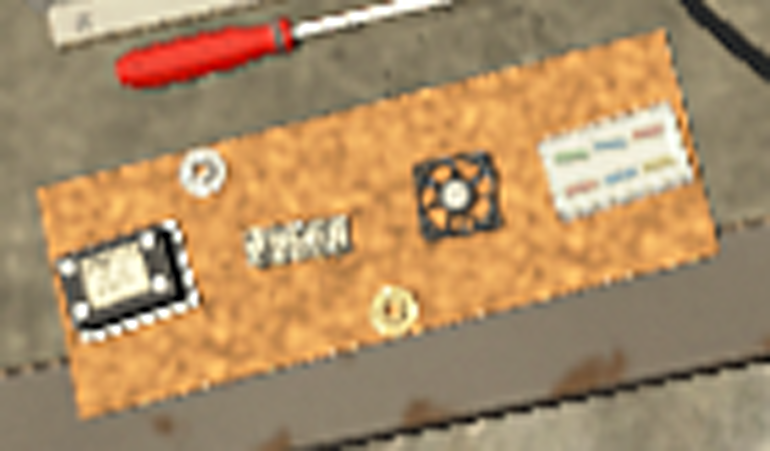

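View pics/b.png

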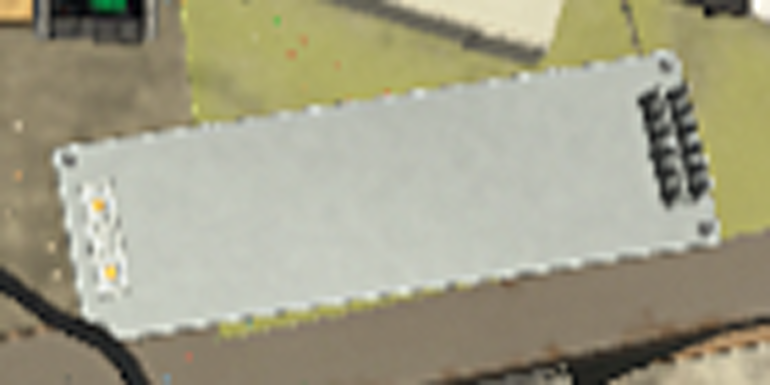

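The crops show the relay at about (129,280), strip (300,243), fan (458,197), fuse box (616,162) and nuts (203,172) and (394,310). The rail is at the left end of the plate (105,240 in the plate crop) and the duct at the right end (675,145). Next I'll turn the corners into poses.

Run:
```python
from h import *
c=eyes.get_calibration("top")
def pose(n,P,off,z):
    uv=(np.array(P)+.5)/5.5-.5+np.array(off); w=ray(c,uv,z)[:,:2]
    e1=w[1]-w[0]+w[2]-w[3]; e2=w[1]-w[2]+w[0]-w[3]
    print(n,w.mean(0).round(4),"size",(np.linalg.norm([e1,e2],axis=1)/2).round(4),"ang",[round(float(np.arctan2(*v[::-1])),3) for v in(e1,e2)])
A=(108,180);B=(265,155)
pose("relay",[(62,258),(175,225),(195,300),(85,335)],A,.027)
pose("strip",[(245,232),(347,217),(352,252),(260,268)],A,.019)
pose("fan",[(415,162),(492,153),(502,232),(425,240)],A,.014)
pose("fuses",[(540,145),(670,103),(692,183),(563,218)],A,.025)
pose("plate",[(55,148),(675,50),(718,245),(90,340)],B,.004)
for n,p,o,z in[("na",(203,172),A,.009),("nb",(394,310),A,.009),("s1",(98,205),B,.01),("s2",(111,273),B,.01)]:
    print(n,ray(c,(np.array(p)+.5)/5.5-.5+np.array(o),z)[0].round(4))
```

```text
relay [0.5   0.298] size [0.0568 0.04  ] ang [-1.468, 0.138]
strip [0.5029 0.2136] size [0.0489 0.0189] ang [-1.61, 0.121]
fan [0.511  0.1331] size [0.0391 0.0406] ang [-1.659, -0.039]
fuses [0.5105 0.0509] size [0.0675 0.0408] ang [-1.476, 0.101]
plate [ 0.5036 -0.278 ] size [0.3282 0.1037] ang [-1.614, -0.046]
na [0.5503 0.2595 0.009 ]
nb [0.4615 0.175  0.009 ]
s1 [ 0.5266 -0.1306  0.01  ]
s2 [ 0.4906 -0.1296  0.01  ]
```

Emit:
{"method": "drive_tool", "body": {
  "rows": [
    [[0,0,0.18],[2.38,5.44,0],8.5],
    [[0,0,0.18],[2.38,5.44,0],8.5],
    [[0,0,0.18],[2.38,5.44,0],8.5],
    [[0,0,0.18],[2.38,5.44,0],8.5],
    [[0,0,0.18],[2.38,5.44,0],8.5],
    [[0,0,0.18],[2.38,5.44,0],8.5],
    [[0,0,0.18],[2.38,5.44,0],8.5],
    [[0,0,0],[2.38,5.44,0],8.5]
  ]
}}

```text
clock: 1.1
position: [0.3627, -0.1117, 0.2423]
ee_rot: [0.0, 0.709, 0.705, 0.0]
contact_force: [0.7, -0.8, -0.8]
width: 0.085
gripper_force: 0.0
```

Emit:
{"method": "drive_tool", "body": {
  "rows": [
    [[0,0,0],[2.38,5.44,0],5],
    [[0,0,0],[2.38,5.44,0],5],
    [[0,0,0],[2.38,5.44,0],5],
    [[0,0,0],[2.38,5.44,0],5],
    [[0,0,0],[2.38,5.44,0],5],
    [[0,0,0],[2,5,0],5],
    [[0,0,0],[0,0,0],5]
  ]
}}

```text
clock: 1.98
position: [0.5022, 0.2117, 0.2413]
ee_rot: [-0.001, 0.708, 0.706, 0.0]
contact_force: [0.5, 0.0, 0.1]
width: 0.05
gripper_force: 0.0
```

Run:
```python
from h import *
im,c=snap("wrist","pics/w1.png"); print(np.round(c["view"],3),np.round(c["camera_matrix"],1)); s=manip.get_state(); print(s["position"],s["ee_rot"],s["qpos"],s["width"])
```

```text
[[ 1.    -0.003  0.    -0.501]
 [ 0.003  0.949 -0.314 -0.162]
 [ 0.001  0.314  0.949 -0.446]
 [ 0.     0.     0.     1.   ]] [[316.1   0.  258.8]
 [  0.  316.1 187.3]
 [  0.    0.    1. ]]
[0.50122165 0.20969208 0.24134523] [-3.27265782e-04  7.08541517e-01  7.05668443e-01 -9.27306703e-04] [ 2.68376611e-01  2.29807535e-01  1.57172080e+00 -3.53007389e-04
  1.34200077e+00  2.72520154e-01] 0.04973594115156058
```

View pics/w1.png

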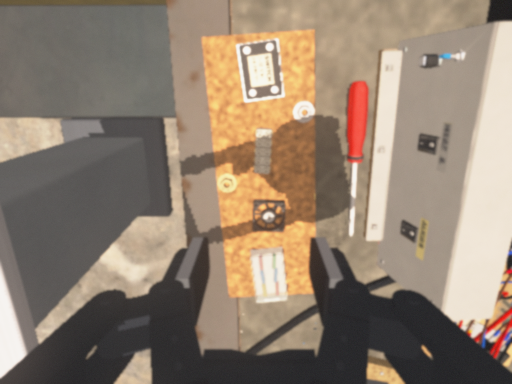

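The wrist view shows the relay (260,70), strip (263,151), fan (268,215), fuse box (268,276) and nuts (304,111) and (227,183). I'll measure them with saturation-mask contours.

```bash
cat >> h.py <<'E'
def rects(f,c,box,zs,smax=110,show=None):
    im=cv2.imread(f); x0,y0,x1,y1=box
    hsv=cv2.cvtColor(im,cv2.COLOR_BGR2HSV); m=((hsv[...,1]<smax)*255).astype(np.uint8)
    k=np.zeros_like(m); k[y0:y1,x0:x1]=m[y0:y1,x0:x1]
    k=cv2.morphologyEx(k,cv2.MORPH_CLOSE,np.ones((3,3)))
    for ct in cv2.findContours(k,cv2.RETR_EXTERNAL,cv2.CHAIN_APPROX_NONE)[0]:
        if cv2.contourArea(ct)<120: continue
        r=cv2.minAreaRect(ct); b=cv2.boxPoints(r); out=[]
        for z in zs:
            w=ray(c,b,z)[:,:2]; a,d=w[1]-w[0],w[2]-w[1]
            L=a if np.hypot(*a)>np.hypot(*d) else d
            out.append((w.mean(0).round(4).tolist(),"sz",round(float(np.hypot(*a)),4),round(float(np.hypot(*d)),4),"long",round(float(np.arctan2(L[1],L[0])%np.pi),3)))
        print(np.round(r[0],1),*out)
        cv2.drawContours(im,[b.astype(int)],0,(255,0,255),1)
    if show: cv2.imwrite(show,cv2.resize(im[y0:y1,x0:x1],None,fx=2.05,fy=2.05))
E
python3 - <<'E'
from h import *
c=eyes.get_calibration("wrist")
rects("pics/w1.png",c,(213,38,312,292),(.014,.028),show="pics/w1c.png")
E
```

```text
[267.9 270.1] ([0.5117, 0.0559], 'sz', 0.0443, 0.0689, 'long', 1.688) ([0.5113, 0.0651], 'sz', 0.0425, 0.0662, 'long', 1.688)
[268.7 215.4] ([0.5123, 0.1342], 'sz', 0.0406, 0.0388, 'long', 1.52) ([0.5119, 0.1403], 'sz', 0.039, 0.0373, 'long', 1.52)
[224.5 221.5] ([0.4573, 0.1194], 'sz', 0.1897, 0.0265, 'long', 1.52) ([0.459, 0.1261], 'sz', 0.1823, 0.0255, 'long', 1.52)
[262.7 150.8] ([0.5049, 0.2148], 'sz', 0.0538, 0.0194, 'long', 1.516) ([0.5048, 0.2177], 'sz', 0.0517, 0.0186, 'long', 1.516)
[301.5 111.5] ([0.548, 0.2592], 'sz', 0.0208, 0.0249, 'long', 1.618) ([0.5461, 0.2604], 'sz', 0.02, 0.0239, 'long', 1.618)
[260.8  70. ] ([0.5031, 0.3018], 'sz', 0.0463, 0.0611, 'long', 1.741) ([0.503, 0.3013], 'sz', 0.0445, 0.0587, 'long', 1.741)
```

View pics/w1c.png

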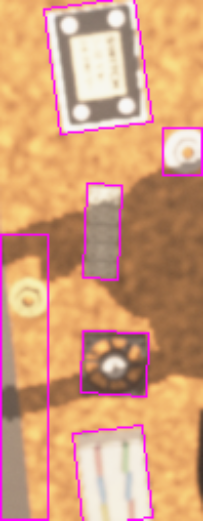

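Emit:
{"method": "drive_tool", "body": {
  "rows": [
    [[0,0,-0.05],[0.4,0.6,-5],4.5],
    [[0,0,0],[0,0,-6],4.5],
    [[0,0,0],[0,0,-6],4.5],
    [[0,0,0],[0,0,-3.5],4.5],
    [[0,0,0],[0,0,-2],4.5],
    [[0,0,0],[0,0,0],4.5]
  ],
  "force": 40
}}

```text
clock: 2.78
position: [0.5036, 0.2127, 0.016]
ee_rot: [-0.001, 0.727, 0.686, -0.002]
contact_force: [0.4, 0.1, 0.8]
width: 0.0448
gripper_force: 0.0
```

Emit:
{"method": "drive_tool", "body": {
  "rows": [
    [[0,0,0],[0,0,0],0.5],
    [[0,0,0],[0,0,0],0.5],
    [[0,0,0],[0,0,0],0.5],
    [[0,0,0],[0,0,0],0.5]
  ]
}}

```text
clock: 3.28
position: [0.5064, 0.2145, 0.0188]
ee_rot: [0.001, 0.727, 0.687, 0.001]
contact_force: [-0.2, -1.9, 6.4]
width: 0.0166
gripper_force: 41.1
```

Emit:
{"method": "drive_tool", "body": {
  "rows": [
    [[0,0,0],[0,0,5],0.5],
    [[0,0,0],[0,0,5],0.5],
    [[0,0,0],[0,-5.5,1],0.5],
    [[0,0,0],[0,-5.8,0],0.5],
    [[0,0,0],[0,-5.8,0],0.5],
    [[0,0,0.01],[0,-5.8,0],0.5],
    [[0,0,0],[-0.6,-5.8,0],0.5],
    [[0,0,0],[0,-5.8,0],0.5]
  ]
}}

```text
clock: 4.28
position: [0.4988, -0.132, 0.1277]
ee_rot: [0.0, 0.724, 0.69, 0.0]
contact_force: [0.8, 0.3, -0.5]
width: 0.0165
gripper_force: 40.3
```

Emit:
{"method": "drive_tool", "body": {
  "rows": [
    [[0,0,0],[0,-5.8,0],0.5],
    [[0,0,0],[0,-5.8,0],0.5],
    [[0,0,0],[0,-5.8,0],0.5],
    [[0,0,0],[0,-5.8,0],0.5],
    [[0,0,0],[0,0,0],0.5]
  ]
}}

```text
clock: 4.9
position: [0.4995, -0.3671, 0.1273]
ee_rot: [0.002, 0.725, 0.689, -0.0]
contact_force: [0.6, 1.2, -0.3]
width: 0.0165
gripper_force: 40.3
```

Run:
```python
from h import *
im,c=snap("wrist","pics/w2.png"); s=manip.get_state(); print(s["position"],s["ee_rot"],s["qpos"],s["width"])
```

```text
[ 0.49906095 -0.36416303  0.12707176] [-1.91736032e-05  7.24526840e-01  6.89246569e-01  1.57136761e-04] [-7.43133520e-01  4.20022887e-01  1.58286851e+00  3.48133760e-04
  1.13871843e+00 -6.93380291e-01] 0.0166317376937543
```

View pics/w2.png

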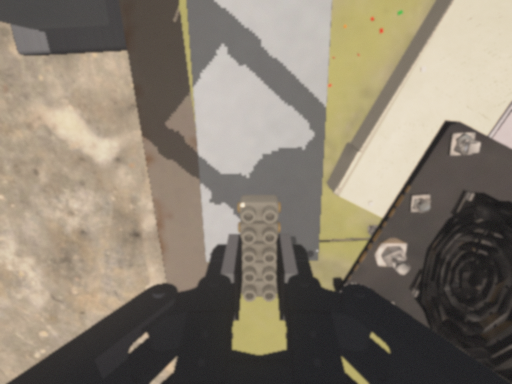

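The strip is held straight in the jaws at about (260,248), with the plate edges near columns 196 and 327. I'll check the plate's centre line from these.

Run:
```python
from h import *
c=eyes.get_calibration("wrist")
print(ray(c,[(190,20),(199,160),(331,20),(325,160)],.004).round(4)); print(ray(c,[(239,197),(280,197)],.12).round(3))
```

```text
[[ 0.4554 -0.2385  0.004 ]
 [ 0.4505 -0.3417  0.004 ]
 [ 0.5569 -0.2437  0.004 ]
 [ 0.5542 -0.347   0.004 ]]
[[ 0.491 -0.334  0.12 ]
 [ 0.51  -0.335  0.12 ]]
```

Emit:
{"method": "drive_tool", "body": {
  "rows": [
    [[0,0,0],[0.1,0,-5],0.5],
    [[0,0,0],[0,0,-3.5],0.5],
    [[0,0,0],[0,0,-1.5],0.5],
    [[0,0,0],[0,0,-0.7],0.5],
    [[0,0,0],[0,0,0],0.5]
  ]
}}

```text
clock: 5.58
position: [0.5009, -0.3624, 0.021]
ee_rot: [0.001, 0.723, 0.69, 0.0]
contact_force: [-0.1, -0.4, -0.2]
width: 0.0166
gripper_force: 40.3
```

Emit:
{"method": "drive_tool", "body": {
  "rows": [
    [[0,0,0],[0,0,0],3.5],
    [[0,0,0],[0,0,0],4.5],
    [[0,0,0],[0,0,3],6.5],
    [[0,0,0],[0,0,6],8.5],
    [[0,0,0],[0,3,3],8.5]
  ]
}}

```text
clock: 6.2
position: [0.5021, -0.3353, 0.1443]
ee_rot: [0.004, 0.724, 0.689, 0.0]
contact_force: [0.9, 0.1, -0.1]
width: 0.0852
gripper_force: 0.0
```

Emit:
{"method": "drive_tool", "body": {
  "rows": [
    [[0,0,0.08],[0,5.5,0],6.5],
    [[0,0,0.085],[0,5.5,0],6.5],
    [[0,0,0],[0.5,5.5,0],6.5],
    [[0,0,0],[0.5,5.5,0],6.5],
    [[0,0,0],[0,5.5,0],6.5],
    [[0,0,0],[0,5.5,0],6.5],
    [[0,0,0],[0,5.5,0],6.5],
    [[0,0,0],[0,0,0],6.5]
  ]
}}

```text
clock: 7.2
position: [0.5101, 0.0559, 0.141]
ee_rot: [0.0, 0.662, 0.749, 0.001]
contact_force: [-0.1, 0.1, -0.2]
width: 0.065
gripper_force: 0.0
```

Emit:
{"method": "drive_tool", "body": {
  "rows": [
    [[0,0,0],[0,0,0],6.5]
  ]
}}

```text
clock: 7.32
position: [0.5106, 0.0523, 0.1408]
ee_rot: [0.001, 0.664, 0.748, 0.0]
contact_force: [-0.7, -0.1, -0.3]
width: 0.0649
gripper_force: 0.0
```

Run:
```python
from h import *
im,c=snap("wrist","pics/w3.png"); s=manip.get_state(); print(s["position"],s["ee_rot"],s["width"])
```

```text
[0.51062155 0.05170441 0.14067454] [5.35701467e-04 6.64314153e-01 7.47453288e-01 3.35887559e-05] 0.065192248287706
```

View pics/w3.png

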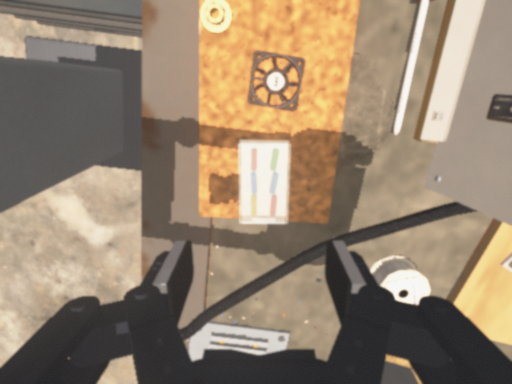

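The fuse box is at about (264,181), aligned with the jaws, and the cable lies flat on the bench clear of them. I'll check its centre.

Run:
```python
from h import *
c=eyes.get_calibration("wrist")
w=ray(c,[(239,141),(290,140),(288,221),(240,221)],.025); print(w.round(4),w.mean(0))
```

```text
[[0.4905 0.0865 0.025 ]
 [0.5301 0.0919 0.025 ]
 [0.5387 0.0231 0.025 ]
 [0.498  0.0184 0.025 ]] [0.51434076 0.05498802 0.025     ]
```

Emit:
{"method": "drive_tool", "body": {
  "rows": [
    [[0,0,0],[0.25,0.25,-5],6.5],
    [[0,0,0],[0,0,-4.5],6.5],
    [[0,0,0],[0,0,-2],6.5],
    [[0,0,0],[0,0,-0.7],6.5],
    [[0,0,0],[0,0,0],6.5]
  ]
}}

```text
clock: 8.0
position: [0.5133, 0.054, 0.0184]
ee_rot: [0.0, 0.665, 0.747, 0.0]
contact_force: [0.2, -0.5, -0.6]
width: 0.0651
gripper_force: 0.0
```

Emit:
{"method": "drive_tool", "body": {
  "rows": [
    [[0,0,0],[0,0,0],3],
    [[0,0,0],[0,0,0],3],
    [[0,0,0],[0,0,0],3],
    [[0,0,0],[0,0,0],3]
  ]
}}

```text
clock: 8.5
position: [0.5141, 0.0548, 0.0197]
ee_rot: [0.001, 0.664, 0.748, 0.001]
contact_force: [0.8, -1.2, 6.7]
width: 0.0418
gripper_force: 42.2
```

Emit:
{"method": "drive_tool", "body": {
  "rows": [
    [[0,0,0],[0,0,3],3],
    [[0,0,0],[0,0,4],3],
    [[0,0,0],[0,0,0],3]
  ]
}}

```text
clock: 8.88
position: [0.5153, 0.0551, 0.0914]
ee_rot: [0.003, 0.664, 0.748, 0.002]
contact_force: [0.8, -0.2, -0.9]
width: 0.0415
gripper_force: 41.5
```

Emit:
{"method": "drive_tool", "body": {
  "rows": [
    [[0,0,-0.08],[-0.2,-5,0],3],
    [[0,0,-0.083],[-0.2,-5,0],3],
    [[0,0,0],[-0.2,-5,0],3],
    [[0,0,0],[-0.2,-5,0],3],
    [[0,0,0],[0,-4.8,0],3],
    [[0,0,0],[0,0,0],3],
    [[0,0,0],[0,0,0],3]
  ]
}}

```text
clock: 9.75
position: [0.5039, -0.1923, 0.0873]
ee_rot: [-0.001, 0.723, 0.691, -0.0]
contact_force: [0.7, 1.1, 0.3]
width: 0.041
gripper_force: 41.5
```

Emit:
{"method": "drive_tool", "body": {
  "rows": [
    [[0,0,0],[0,0,-4],3],
    [[0,0,0],[0,0,-2],3],
    [[0,0,0],[0,0,-0.8],3],
    [[0,0,0],[0,0,0],3],
    [[0,0,0],[0,0,0],3]
  ]
}}

```text
clock: 10.38
position: [0.5053, -0.1924, 0.0208]
ee_rot: [0.0, 0.722, 0.691, 0.0]
contact_force: [0.2, 1.2, -0.1]
width: 0.0418
gripper_force: 41.7
```

Emit:
{"method": "drive_tool", "body": {
  "rows": [
    [[0,0,0],[0,0,0],6],
    [[0,0,0],[0,0,0],8],
    [[0,0,0],[0,0,4],8],
    [[0,0,0],[0,1,5.5],8],
    [[0,0,0.1],[0,5.5,3],7],
    [[0,0,0.1],[0,5.7,0],7],
    [[0,0,0],[-0.3,5.7,0],7],
    [[0,0,0],[0,5.7,0],7]
  ]
}}

```text
clock: 11.38
position: [0.5016, 0.0444, 0.1457]
ee_rot: [0.0, 0.65, 0.76, 0.0]
contact_force: [1.9, 0.2, 0.8]
width: 0.0699
gripper_force: 0.0
```

Emit:
{"method": "drive_tool", "body": {
  "rows": [
    [[0,0,0],[0,5.7,0],7],
    [[0,0,0],[0,5.7,0],7],
    [[0,0,0],[0,5.7,0],7],
    [[0,0,0],[0,5.7,0],7],
    [[0,0,0],[0,2,0],7],
    [[0,0,0],[0,0,0],7],
    [[0,0,0],[0,0,0],7]
  ]
}}

```text
clock: 12.25
position: [0.5017, 0.2892, 0.1451]
ee_rot: [0.0, 0.651, 0.759, -0.001]
contact_force: [0.5, 0.8, -0.1]
width: 0.0699
gripper_force: 0.0
```

Run:
```python
from h import *
im,c=snap("wrist","pics/w4.png"); s=manip.get_state(); print(s["position"],s["ee_rot"],s["width"])
```

```text
[0.50188987 0.28909316 0.14519784] [ 1.85082781e-04  6.50826291e-01  7.59226460e-01 -5.35262639e-04] 0.0700327342447582
```

View pics/w4.png

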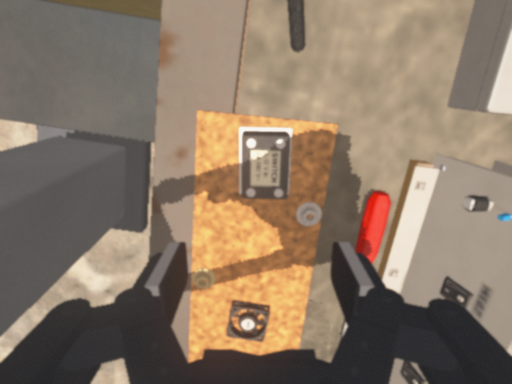

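The relay is at about (265,163) and square to the jaws. The nuts are undisturbed at (309,214) and (203,279).

Run:
```python
from h import *
c=eyes.get_calibration("wrist")
w=ray(c,[(240,127),(293,128),(290,198),(239,198)],.02); print(w.round(4),w.mean(0)); print(ray(c,[309,214],.012))
```

```text
[[0.4794 0.3327 0.02  ]
 [0.5216 0.3384 0.02  ]
 [0.5302 0.279  0.02  ]
 [0.4866 0.2723 0.02  ]] [0.5044248  0.30558772 0.02      ]
[[0.55128964 0.26359431 0.012     ]]
```

Emit:
{"method": "drive_tool", "body": {
  "rows": [
    [[0,0,0],[0.1,1.35,-5],7],
    [[0,0,0],[0,0,-4.8],7],
    [[0,0,0],[0,0,-2],7],
    [[0,0,0],[0,0,-0.7],7],
    [[0,0,0],[0,0,0],7],
    [[0,0,0],[0,0,0],7]
  ],
  "force": 60
}}

```text
clock: 13.05
position: [0.504, 0.3044, 0.0216]
ee_rot: [0.001, 0.65, 0.76, 0.001]
contact_force: [-0.0, 1.0, -0.6]
width: 0.0703
gripper_force: 0.0
```

Emit:
{"method": "drive_tool", "body": {
  "rows": [
    [[0,0,0],[0,0,0],3],
    [[0,0,0],[0,0,0],3],
    [[0,0,0],[0,0,0],3],
    [[0,0,0],[0,0,0],3]
  ]
}}

```text
clock: 13.55
position: [0.5038, 0.3048, 0.0216]
ee_rot: [0.001, 0.65, 0.76, 0.001]
contact_force: [-1.4, 0.3, 5.8]
width: 0.0438
gripper_force: 63.6
```

Emit:
{"method": "drive_tool", "body": {
  "rows": [
    [[0,0,0],[0,0,3],3],
    [[0,0,0],[0,0,5],3],
    [[0,0,0],[0,0,2],3],
    [[0,0,0],[0,0,0],3]
  ]
}}

```text
clock: 14.05
position: [0.5039, 0.3049, 0.1221]
ee_rot: [0.001, 0.65, 0.76, 0.002]
contact_force: [-0.2, -0.4, -1.7]
width: 0.0434
gripper_force: 62.8
```

Emit:
{"method": "drive_tool", "body": {
  "rows": [
    [[0,0,-0.1],[0,-5.8,0],3],
    [[0,0,-0.1],[0,-5.8,0],3],
    [[0,0,0],[0,-5.8,0],3],
    [[0,0,0],[0,-5.8,0],3],
    [[0,0,0],[0,-5.8,0],3],
    [[0,0,0],[0,-5.8,0],3],
    [[0,0,0],[0,-5.8,0],3],
    [[0,0,0],[0,-5.8,0],3]
  ]
}}

```text
clock: 15.05
position: [0.5017, -0.161, 0.1186]
ee_rot: [-0.001, 0.723, 0.691, -0.0]
contact_force: [0.6, -0.7, -1.3]
width: 0.0436
gripper_force: 62.6
```

Emit:
{"method": "drive_tool", "body": {
  "rows": [
    [[0,0,0],[0,-5.8,0],3],
    [[0,0,0],[0,-5.8,0],3],
    [[0,0,0],[0,0,0],3],
    [[0,0,0],[0,0,0],3]
  ]
}}

```text
clock: 15.55
position: [0.5017, -0.2747, 0.1185]
ee_rot: [-0.002, 0.723, 0.691, -0.0]
contact_force: [-0.7, 0.9, -0.3]
width: 0.0439
gripper_force: 62.6
```

Run:
```python
from h import *
im,c=snap("wrist","pics/w5.png"); s=manip.get_state(); print(s["position"],s["ee_rot"],s["width"])
```

```text
[ 0.50191081 -0.27408989  0.11893368] [-1.75675520e-03  7.22733659e-01  6.91124425e-01 -4.26916874e-05] 0.043426670443232195
```

View pics/w5.png

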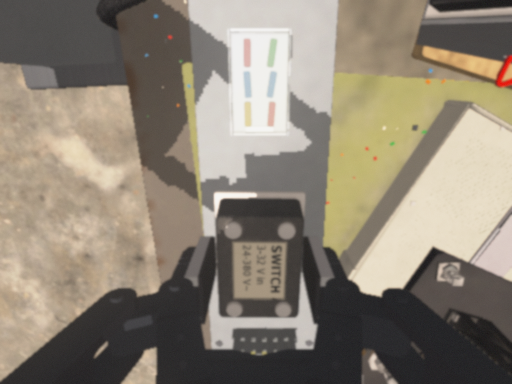

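The relay is held square at about (260,265), and the fuse box sits straight on the plate at (260,82). I'll work out the relay's held offset and the fuse box's placed position.

Run:
```python
from h import *
c=eyes.get_calibration("wrist")
w=ray(c,[(217,217),(303,217),(299,317),(220,316)],.126); print("relay",w.round(4).tolist(),w.mean(0))
w=ray(c,[(229,29),(291,30),(288,135),(231,135)],.025); print("fuses",w.round(4).tolist(),w.mean(0))
w=ray(c,[(190,20),(201,190),(337,20),(327,190)],.004); print("edges",w.round(4).tolist())
```

```text
relay [[0.4848, -0.2472, 0.126], [0.5215, -0.2489, 0.126], [0.5195, -0.3008, 0.126], [0.4818, -0.2985, 0.126]] [ 0.50190086 -0.27384638  0.126     ]
fuses [[0.4873, -0.1599, 0.025], [0.5271, -0.1623, 0.025], [0.5241, -0.2298, 0.025], [0.4836, -0.2279, 0.025]] [ 0.50549703 -0.19495569  0.025     ]
edges [[0.4588, -0.1498, 0.004], [0.4536, -0.275, 0.004], [0.5613, -0.1545, 0.004], [0.557, -0.2797, 0.004]]
```

Emit:
{"method": "drive_tool", "body": {
  "rows": [
    [[0,0,0],[0.25,-0.4,-4],3],
    [[0,0,0],[0,0,-3.5],3],
    [[0,0,0],[0,0,-1.5],3],
    [[0,0,0],[0,0,-0.6],3],
    [[0,0,0],[0,0,0],3],
    [[0,0,0],[0,0,0],3]
  ]
}}

```text
clock: 16.35
position: [0.5063, -0.2801, 0.0255]
ee_rot: [0.001, 0.723, 0.691, 0.0]
contact_force: [0.0, 0.3, -0.5]
width: 0.0438
gripper_force: 62.6
```

Emit:
{"method": "drive_tool", "body": {
  "rows": [
    [[0,0,0],[0,0,-0.3],3],
    [[0,0,0],[0,0,0],3]
  ]
}}

```text
clock: 16.6
position: [0.5058, -0.28, 0.0217]
ee_rot: [0.001, 0.723, 0.691, 0.0]
contact_force: [0.4, -1.2, -0.8]
width: 0.0438
gripper_force: 62.8
```

Emit:
{"method": "drive_tool", "body": {
  "rows": [
    [[0,0,0],[0,0,0],6],
    [[0,0,0],[0,0,0],8],
    [[0,0,0],[0,0,4],8],
    [[0,0,0],[0,1,5.5],8],
    [[0,0,0],[0,5.7,3],6.5],
    [[0,0,0],[0.2,5.7,0],6.5],
    [[0,0,0],[0.2,5.7,0],6.5],
    [[0,0,0],[0.2,5.7,0],6.5]
  ]
}}

```text
clock: 17.6
position: [0.5113, -0.0417, 0.1458]
ee_rot: [0.0, 0.723, 0.691, 0.0]
contact_force: [0.1, 1.6, -0.8]
width: 0.0645
gripper_force: 0.0
```

Emit:
{"method": "drive_tool", "body": {
  "rows": [
    [[0,0,0],[0,5.7,0],6.5],
    [[0,0,0],[0,5.7,0],6.5],
    [[0,0,0],[0,4,0],6.5],
    [[0,0,0],[0,0,0],6.5],
    [[0,0,0],[0,0,0],6.5]
  ]
}}

```text
clock: 18.23
position: [0.5113, 0.1102, 0.1453]
ee_rot: [0.0, 0.723, 0.691, -0.0]
contact_force: [0.2, -0.7, -0.1]
width: 0.0651
gripper_force: 0.0
```

Run:
```python
from h import *
im,c=snap("wrist","pics/w6.png"); s=manip.get_state(); print(s["position"],s["ee_rot"],s["width"])
rects("pics/w6.png",c,(222,60,310,230),(.011,),show="pics/w6c.png")
```

```text
[0.51137861 0.10979404 0.14535542] [ 2.33754487e-04  7.23006065e-01  6.90841602e-01 -2.38490445e-04] 0.0652759625198713
[260. 151.] ([0.513, 0.1347], 'sz', 0.0383, 0.0398, 'long', 1.55)
```

View pics/w6.png

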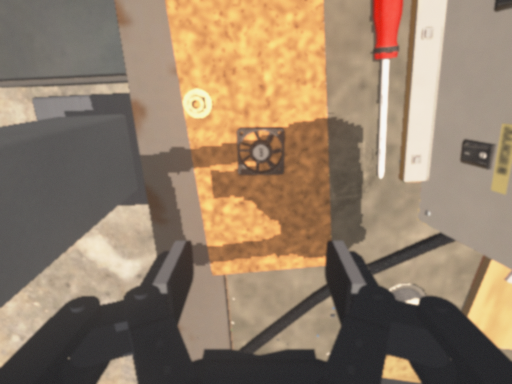

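The fan is at about (261,151), square to the jaws, with the nut at (198,103) clear of the fingers.

Emit:
{"method": "drive_tool", "body": {
  "rows": [
    [[0,0,0],[0.1,2.5,-5],5.5],
    [[0,0,0],[0,0,-5],5.5],
    [[0,0,0],[0,0,-2],5.5],
    [[0,0,0],[0,0,-0.8],5.5],
    [[0,0,0],[0,0,0],5.5],
    [[0,0,0],[0,0,0],5.5]
  ],
  "force": 30
}}

```text
clock: 19.02
position: [0.5135, 0.1354, 0.0185]
ee_rot: [0.001, 0.723, 0.691, 0.001]
contact_force: [0.6, -0.1, -0.5]
width: 0.0549
gripper_force: 0.0
```

Emit:
{"method": "drive_tool", "body": {
  "rows": [
    [[0,0,0],[0,0,-0.3],5],
    [[0,0,0],[0,0,0],4.5],
    [[0,0,0],[0,0,0],4.5]
  ]
}}

```text
clock: 19.4
position: [0.5125, 0.1358, 0.0146]
ee_rot: [0.0, 0.723, 0.691, 0.0]
contact_force: [-0.7, -0.2, 0.0]
width: 0.0449
gripper_force: 0.0
```

Emit:
{"method": "drive_tool", "body": {
  "rows": [
    [[0,0,0],[0,0,0],3],
    [[0,0,0],[0,0,0],3],
    [[0,0,0],[0,0,0],3]
  ]
}}

```text
clock: 19.77
position: [0.5126, 0.1358, 0.0148]
ee_rot: [0.0, 0.723, 0.691, 0.0]
contact_force: [-1.8, -0.6, 5.2]
width: 0.0388
gripper_force: 30.7
```

Emit:
{"method": "drive_tool", "body": {
  "rows": [
    [[0,0,0],[0,0,3],3],
    [[0,0,0],[0,0,5],3],
    [[0,0,0],[0,0,2],3],
    [[0,0,0],[0,0,0],3]
  ]
}}

```text
clock: 20.27
position: [0.5135, 0.1358, 0.1156]
ee_rot: [0.001, 0.723, 0.691, 0.002]
contact_force: [0.9, -0.6, -0.1]
width: 0.039
gripper_force: 30.5
```

Emit:
{"method": "drive_tool", "body": {
  "rows": [
    [[0,0,0],[0,-5.7,2],3],
    [[0,0,0],[-0.2,-5.7,2],3],
    [[0,0,0],[-0.2,-5.7,0],3],
    [[0,0,0],[-0.2,-5.7,0],3],
    [[0,0,0],[-0.2,-5.7,0],3],
    [[0,0,0],[0,-5.7,0],3],
    [[0,0,0],[0,-5.7,0],3],
    [[0,0,0],[0,-5.7,0],3]
  ]
}}

```text
clock: 21.28
position: [0.5034, -0.3216, 0.1521]
ee_rot: [-0.002, 0.723, 0.691, -0.0]
contact_force: [0.7, -0.1, -0.6]
width: 0.0395
gripper_force: 30.5
```

Emit:
{"method": "drive_tool", "body": {
  "rows": [
    [[0,0,0],[0,-5.7,0],3],
    [[0,0,0],[0,0,0],3],
    [[0,0,0],[0,0,0],3]
  ]
}}

```text
clock: 21.65
position: [0.5034, -0.3764, 0.1522]
ee_rot: [-0.002, 0.723, 0.691, 0.0]
contact_force: [0.4, 0.5, -0.2]
width: 0.039
gripper_force: 30.5
```

Run:
```python
from h import *
im,c=snap("wrist","pics/w7.png"); s=manip.get_state(); print(s["position"],s["ee_rot"],s["width"])
```

```text
[ 0.50368466 -0.37577807  0.15270449] [-1.85863351e-03  7.22762107e-01  6.91094379e-01  2.04589963e-04] 0.03929862478136942
```

View pics/w7.png

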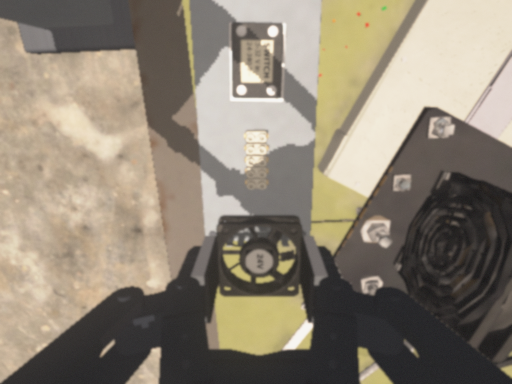

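The placed relay is at about (257,62), the strip at (257,160), and the fan is held at (259,260). I'll work out all three.

Run:
```python
from h import *
c=eyes.get_calibration("wrist")
for n,p,z in[("relay",[(231,22),(284,23),(283,101),(231,101)],.022),("strip",[(246,130),(268,130),(267,189),(247,189)],.02),("fan",[(219,224),(301,224),(300,294),(219,294)],.151)]:
    w=ray(c,p,z); print(n,w.round(4).tolist(),w.mean(0).round(4))
```

```text
relay [[0.488, -0.2513, 0.022], [0.5274, -0.2538, 0.022], [0.5254, -0.3099, 0.022], [0.4838, -0.308, 0.022]] [ 0.5061 -0.2808  0.022 ]
strip [[0.4944, -0.3319, 0.02], [0.5126, -0.3327, 0.02], [0.5098, -0.3843, 0.02], [0.4922, -0.3835, 0.02]] [ 0.5023 -0.3581  0.02  ]
fan [[0.4858, -0.3563, 0.151], [0.5235, -0.358, 0.151], [0.5229, -0.3961, 0.151], [0.4825, -0.3943, 0.151]] [ 0.5037 -0.3762  0.151 ]
```

Emit:
{"method": "drive_tool", "body": {
  "rows": [
    [[0,0,0],[0.2,5,0],3],
    [[0,0,0],[0,4.6,-3],3],
    [[0,0,0],[0,0,-4],3],
    [[0,0,0],[0,0,-2.5],3],
    [[0,0,0],[0,0,0],3],
    [[0,0,0],[0,0,0],3],
    [[0,0,0],[0,0,0],3]
  ]
}}

```text
clock: 22.58
position: [0.5073, -0.2817, 0.0608]
ee_rot: [0.001, 0.723, 0.691, 0.0]
contact_force: [0.1, -0.2, -0.2]
width: 0.039
gripper_force: 30.5
```

Emit:
{"method": "drive_tool", "body": {
  "rows": [
    [[0,0,0],[-0.1,0.1,-1.2],3],
    [[0,0,0],[0,0,-0.6],3],
    [[0,0,0],[0,0,0],3],
    [[0,0,0],[0,0,0],3]
  ]
}}

```text
clock: 23.08
position: [0.5055, -0.2804, 0.0413]
ee_rot: [0.0, 0.723, 0.691, 0.0]
contact_force: [0.6, 0.2, -1.0]
width: 0.039
gripper_force: 30.5
```

Emit:
{"method": "drive_tool", "body": {
  "rows": [
    [[0,0,0],[0,0,0],4.3],
    [[0,0,0],[0,0,0],5],
    [[0,0,0],[0,0,0],5.5],
    [[0,0,0],[0,0,1],6],
    [[0,0,0],[0,0,4],7],
    [[0,0,0],[0,-4,6],7],
    [[0,0,0],[0,-5,0],7],
    [[0,0,0],[0,-1,0],7]
  ]
}}

```text
clock: 24.08
position: [0.5058, -0.3783, 0.145]
ee_rot: [0.002, 0.724, 0.69, -0.0]
contact_force: [0.5, 1.1, -0.9]
width: 0.07
gripper_force: 0.0
```

Emit:
{"method": "drive_tool", "body": {
  "rows": [
    [[0,0,0],[0,-5,2],7],
    [[0,0,0],[0,-5,2],7],
    [[0,0,0],[0,0,0],7],
    [[0,0,0],[0,0,0],7]
  ]
}}

```text
clock: 24.58
position: [0.5049, -0.4735, 0.1826]
ee_rot: [-0.001, 0.723, 0.691, 0.001]
contact_force: [-0.2, 0.2, 0.5]
width: 0.0703
gripper_force: 0.0
```

Run:
```python
from h import *
im,c=snap("wrist","pics/w8.png"); s=manip.get_state(); print(s["position"],s["ee_rot"],s["width"])
```

```text
[ 0.50500379 -0.47295732  0.18243961] [-1.58220568e-03  7.22624433e-01  6.91238880e-01  4.85141211e-04] 0.0701340721865092
```

View pics/w8.png

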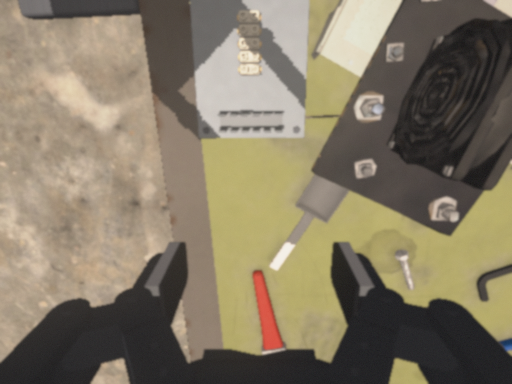

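This view overshot: only the strip (249,42) and duct (252,121) show. I'll measure their spacing and step back to see the fan.

Run:
```python
from h import *
c=eyes.get_calibration("wrist")
for n,p,z in[("strip",[(238,10),(260,10),(261,75),(239,75)],.019),("duct",[(219,110),(285,110),(284,131),(220,131)],.034)]:
    w=ray(c,p,z); print(n,w.round(4).tolist(),w.mean(0).round(4))
```

```text
strip [[0.4934, -0.3343, 0.019], [0.5116, -0.3351, 0.019], [0.5102, -0.3859, 0.019], [0.4909, -0.385, 0.019]] [ 0.5015 -0.3601  0.019 ]
duct [[0.4727, -0.413, 0.034], [0.5296, -0.4156, 0.034], [0.5283, -0.4336, 0.034], [0.4721, -0.431, 0.034]] [ 0.5007 -0.4233  0.034 ]
```

Emit:
{"method": "drive_tool", "body": {
  "rows": [
    [[0,0,0],[0,4,2],7],
    [[0,0,0],[0,4,2],7],
    [[0,0,0],[0,0,0],7],
    [[0,0,0],[0,0,0],7]
  ]
}}

```text
clock: 25.12
position: [0.5054, -0.3938, 0.2231]
ee_rot: [-0.0, 0.722, 0.692, -0.0]
contact_force: [-0.4, -0.3, -0.9]
width: 0.0699
gripper_force: 0.0
```

Run:
```python
from h import *
im,c=snap("wrist","pics/w9.png"); snap("top","pics/top9.png")
a=cv2.imread("pics/w9.png")[0:260,140:380]; b=cv2.imread("pics/top9.png")[155:225,265:405]
cv2.imwrite("pics/c9.png",cv2.resize(np.vstack([a,cv2.resize(b,(240,120))]),None,fx=1.55,fy=1.55,interpolation=cv2.INTER_CUBIC))
```

View pics/c9.png

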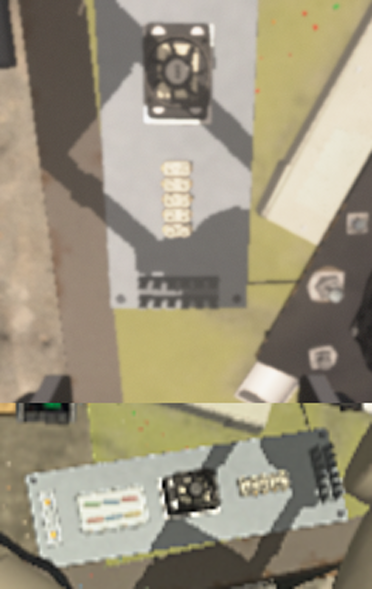

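The fan sits centred and square on the relay (about (178,72) in the crop). The strip is 63 mm from the duct, and the row is straight with the gripper clear, so I'm handing it in.

```bash
python3 -c "
from rig import job; print(job.sign_off())"
```

```text
the job is handed in; nothing more can be done
None
```

I laid out the parts in a row on the plate (strip, relay with the fan on top, fuse box) and handed the job in at about 25 s. The sign-off gave no verdict, but my last pictures showed every part within tolerance, and I saw no sign that either nut had moved.

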